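# Close the specimen mould and hold it shut

### The job

On the closing jig, first slide the carriage fully home against its blue stop. Then fit the loose mould cover onto the two dowels of the blue lower half (big hole on the big dowel, red dots at the same corner) and press it down against the sprung pad until the two halves are shut flush. Finish while still holding the mould pressed shut with the carriage home: do not let go, and leave the bottle, the dish and the slide box where they are.

Things in the scene. Friction and masses are not known exactly. Their poses are not given: they have to be found in the camera images.
- carriage (a joint): Aluminium carriage of the jig, slide joint in m: 0 = far from the stop, 0.120 = fully home against the fixed blue stop. It moves along mould's +y (level). Dry friction about 4 N, no spring: it stays where left. Plate 110 x 147 x 14 mm, top 36 mm above the table, on a fixed grey bed 130 x 310 x 14 mm. The stop rises to 42 mm above the table.
- handle_top (a point): Centre of the top end of the carriage's handle: a black upright round post, 14 mm diameter, 48 mm tall above the carriage plate, its top 84 mm above the table. It stands 76 mm from the mould's centre on its -y (trailing) side, so moving it along the mould's +y takes the carriage home.
- mould: Lower mould half: blue block fixed on the carriage, 60 (x) x 96 (y) x 22 (z) mm, origin at the centre of its underside, 36 mm above the table; z up, y along the slide towards the stop. Flat top 58 mm above the table. Two steel dowels stand on it at x = 0: the big one at y = +36, the small one at y = -36 mm. Red dot in the corner beside the big dowel (x -23, y +41 mm).
- dowel_big (a point): Centre of the top end of the big dowel: 10 mm diameter, rising 20 mm above the block's top, the last 6 mm tapering by 2.5 mm in radius; this point is 42 mm above mould's origin.
- dowel_small (a point): The same for the small dowel: 7 mm diameter, rising 20 mm above the block's top, the last 6 mm tapering by 2.5 mm in radius; 42 mm above mould's origin.
- pad (a joint): Sprung orange ejector pad, 44 x 44 mm, amid the lower half's top. Slide joint in m: 0 = up, 4 mm proud of the block; 0.004 = flush (mould shut). The spring pushes up with 4 N at 0, 8 N at 0.004: the cover's weight alone does not press it down, and it lifts the cover again if let go. Shutting takes 5 to 6 N of push besides the weight.
- cover: Loose mould cover: aluminium plate 60 (x) x 96 (y) x 16 (z) mm, about 0.25 kg, flat on the table, right way up; origin at the centre of its underside. On top amid it a black grip rib, 14 mm thick (x), 40 long (y), 30 high: pinch it across x from above. Red dot on top at x -23, y +41 mm. Fitted, its axes match mould's; its origin is 26 mm above that one on the raised pad, 22 mm when shut.
- hole_big (a point): Centre, on the cover's underside, of the big through hole: 12 mm diameter, 1.5 mm chamfer, at x = 0, y = +36 mm of the cover.
- hole_small (a point): Centre, on the cover's underside, of the small through hole: 9 mm diameter, 1.5 mm chamfer, at x = 0, y = -36 mm of the cover.
- dropper: Bystander: amber bottle with black cap, 32 mm diameter, 75 mm tall, origin at the centre of its underside. Leave alone.
- petri: Bystander: shallow round glass dish, 90 mm diameter, 16 mm tall, origin at the centre of its underside. Leave alone.
- slide_box: Bystander: green and white box for microscope slides, 90 x 75 x 33 mm, origin at the centre of its underside. Leave alone.

How it is judged (in metres and radians):
On the way, in this order (a step that is already met when the one before it is completed fails the run):
1. the carriage is slid home against its stop (within 4 mm) (value of joint carriage above 0.116 m), for 0.2 s.
2. with the carriage home, the cover is on both dowels, down to the pad (value of joint carriage above 0.116 m and horizontal distance between hole_big and dowel_big below 0.003 m and horizontal distance between hole_small and dowel_small below 0.003 m and z of cover in the frame of mould below 0.029 m), for 0.1 s.
At the end, for the whole second after the job is handed in: Carriage within 4 mm of its stop; each hole within 3 mm of its dowel's axis; cover flat (within 2 degrees) and shut to within 1.5 mm, sprung pad down, pressed on the lower half with over 6 N (its weight included); the robot still holding or pushing the cover (value of joint carriage above 0.116 m and horizontal distance between hole_big and dowel_big below 0.003 m and horizontal distance between hole_small and dowel_small below 0.003 m and z of cover in the frame of mould below 0.0235 m and value of joint pad above 0.0025 m and angle between the z axis of cover and the z axis of mould, either way round below 0.035 rad and contact force between cover and mould above 6 N and contact force between any of the fingers, the arm and cover above 2 N); the arm keeps its last pose, push and grip.
It fails at once if the amber dropper bottle is moved by more than 20 mm or tipped (distance of dropper from where it was at the start of the episode above 0.02 m or angle between dropper's own z axis and vertical above 0.35 rad).
It fails at once if the glass dish is moved by more than 20 mm or tipped (distance of petri from where it was at the start of the episode above 0.02 m or angle between petri's own z axis and vertical above 0.35 rad).
It fails at once if the slide box is moved by more than 20 mm or tipped (distance of slide_box from where it was at the start of the episode above 0.02 m or angle between slide_box's own z axis and vertical above 0.35 rad).
It also fails if it takes over 58 s, if anything falls off the work surface, if the arm or the gripper's body presses on something with over 40 N, if the wrist force passes 120 N, or if a joint passes its speed limit or range.

### The arm

A 6-joint arm with a two-finger parallel gripper is mounted at the origin on the work surface. World frame = base frame: x ahead of the robot, y to its left, z up, the work surface at z = 0. Lengths are in m, angles in degrees, forces in N, time in s.
With the tool pointing down it reaches from about 0.375 to 0.9 m from the base axis. Payload 3.1 kg.
Tool frame: the origin (TCP) lies at the very end of the fingers, on their centre line; the grasp point (between the pads) lies 19 mm behind it; z points along the fingers, y is the line along which they close (so a half turn about z gives the same grasp; the last joint's range is limited). The gripper opens to 87 mm and grips with 3 to 60 N. Pads are 19 mm wide; open, the fingers measure 117 mm over their backs; the gripper's body (75 mm by 190 mm) begins 51 mm behind the grasp point.
Start: joints at [57.783, 30.224, 82.088, -0, 67.689, -10.227], TCP at [0.234, 0.58, 0.223] pointing down, gripper open.
Joint ranges: [-176.69, 176.69], [-43.24, 126.21], [12.49, 139.97], [-82, 262], [0, 151.66], [-163.58, 163.58]. Speed limits (degrees/s): [159.86, 159.86, 180, 180, 180, 180].

### API

Orientations are given as a 3x3 rotation matrix whose columns are the frame's x, y, z axes.
In Python, from rig import bot, imaging gives the robot as it stands.
- The arm moves only by the tool drive_tool, never from a script. Its argument "deltas" is text: rows parted by semicolons, each of 5 numbers parted by spaces: the finger opening in mm, from 0 to 87, then the shift along the world's x, y, z in mm, then the turn about the world's z in rad. In form: jaw dx dy dz twist; .... A call has 1 to 12 rows; each row is the pose to reach, as a shift and turn from the pose commanded when the call began; what a row does not reach only later rows make up. A row lasts 1/10 s, in which the tool goes at most 50 mm and 8.59 degrees, less where a joint would pass 70% of its speed; a pose out of reach is approached as far as the arm can. A call with a gripper value outside its range is refused whole. The fingers move at their own pace and stop on an object; the grip force is fixed at half the most. Time passes only in rows, so rows that repeat a pose let the fingers close. It gives the time, the measured TCP pose, the force, the opening and the grip force at its end, in the units of the state.
- bot.read_state(): the state, without advancing time (a new reading comes with each control period).
- imaging.capture(name): name is "scene" or "side" or "wrist"; returns the picture (384x512x3 uint8, red, green, blue); there is no depth.
- imaging.camera_model(name): a dict with "fx", "fy", "cx", "cy" (pixels), "T" (4x4, takes a point from camera to world coordinates). Camera axes: x right, y down, z forward; pixel columns grow to the right and rows downward; lengths in m; the calibration is good to about 2 mm. A picture is of the moment at which its call begins: read the wrist's pose just before it. camera_model takes no time and is no camera call; for the wrist camera it gives the pose at the moment of the call.
- bot.hand_in(): hands the job in; it is judged then, once.
The state is a dict: "time_s": time; "joint_positions": joint angles; "qvel": joint speeds; "tau": joint torques, N m; "position": TCP position; "tcp_rot": TCP orientation; "force": force on the tool from outside, world axes, zero at the start; "moment": the same for the moment, N m; "opening": opening from 0.0 (shut) to 1.0 (fully open); "grasp_force": force on a finger pad.
Only numpy, scipy, OpenCV 4.12 (cv2) and the standard library are available. Lean on these libraries where they do the work, as an engineer would, in place of code of your own. Each camera call takes 0.05 s, during which the arm holds its last target. There are 200 camera calls.

## Working session

There is one attempt and no reset: what is moved stays moved. The work goes in short steps, Python scripts to look and compute and a tool call to move; the robot and the scene stay as the last step left them, time stands still between calls to the robot, and variables do not carry over. Pictures are saved under pics/ and viewed, at most 10 in all, crops included, and the job is handed in when it is done.

Besides the shell and the picture viewer there is one more tool, called after "Request:" in YAML: its name, and indented under it one key for each argument. drive_tool: Moves the arm, as the interface text tells. Its arguments: {"type":"object","properties":{"deltas":{"type":"string"}},"required":["deltas"]}

```bash
mkdir -p pics
cat > h.py <<'E'
import numpy as np, cv2
from rig import bot, imaging
def snap(n,f,crop=None,s=1):
    m=imaging.camera_model(n); im=imaging.capture(n)
    cv2.imwrite('pics/raw_'+f+'.png',im[:,:,::-1])
    save(im[:,:,::-1],f,crop,s); return m
def save(im,f,crop=None,s=1):
    if crop: a,b,c,d=crop; im=im[b:d,a:c]
    cv2.imwrite('pics/'+f+'.png',cv2.resize(im,None,fx=s,fy=s,interpolation=cv2.INTER_CUBIC))
def ray(m,u,v,z):
    T=np.array(m['T']); d=T[:3,:3]@[(u-m['cx'])/m['fx'],(v-m['cy'])/m['fy'],1]; o=T[:3,3]
    return o+d*(z-o[2])/d[2]
def proj(m,p):
    T=np.array(m['T']); q=T[:3,:3].T@(np.array(p)-T[:3,3]); return m['fx']*q[0]/q[2]+m['cx'],m['fy']*q[1]/q[2]+m['cy']
E
python3 - <<'E'
from h import *
import json
for n in("scene","side","wrist"):
    m=snap(n,n+"0",s=1.5); print(n,m['fx'],np.round(m['T'],3).tolist())
s=bot.read_state();print(s['time_s'],np.round(s['tcp_rot'],3).tolist())
a=[cv2.imread(f'pics/raw_{n}0.png') for n in("scene","side")]
cv2.imwrite('pics/both.png',cv2.resize(np.vstack(a),None,fx=.78,fy=.78))
E
```

```text
scene 418.0995449349872 [[0.801, 0.484, -0.353, 0.905], [0.599, -0.628, 0.497, -0.662], [0.019, -0.609, -0.793, 0.861], [0.0, 0.0, 0.0, 1.0]]
side 418.5862554962533 [[0.992, -0.086, 0.091, 0.49], [-0.124, -0.726, 0.677, -0.807], [0.008, -0.683, -0.731, 0.747], [0.0, 0.0, 0.0, 1.0]]
wrist 301.62464333570813 [[0.374, 0.886, 0.275, 0.158], [0.927, -0.357, -0.113, 0.61], [-0.002, 0.298, -0.955, 0.384], [0.0, 0.0, 0.0, 1.0]]
0.15 [[-0.927, 0.374, -0.001], [0.374, 0.927, -0.001], [0.0, -0.002, -1.0]]
```

View pics/scene0.png

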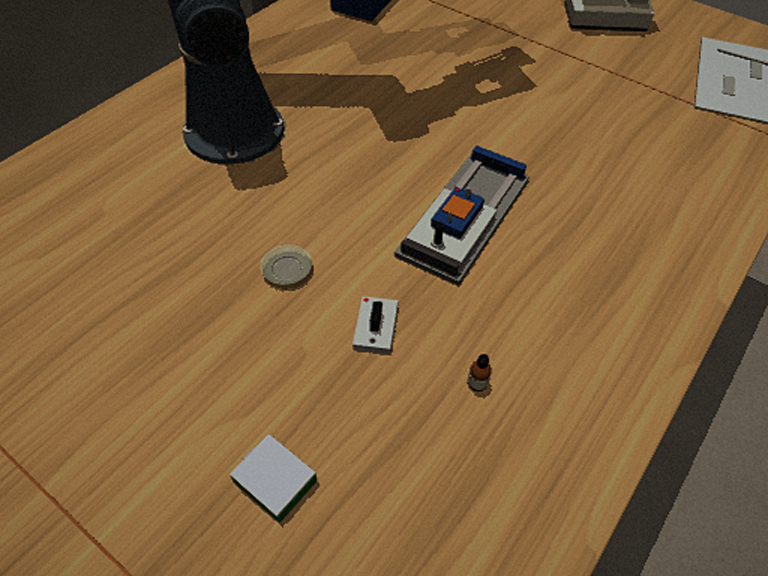

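View pics/wrist0.png

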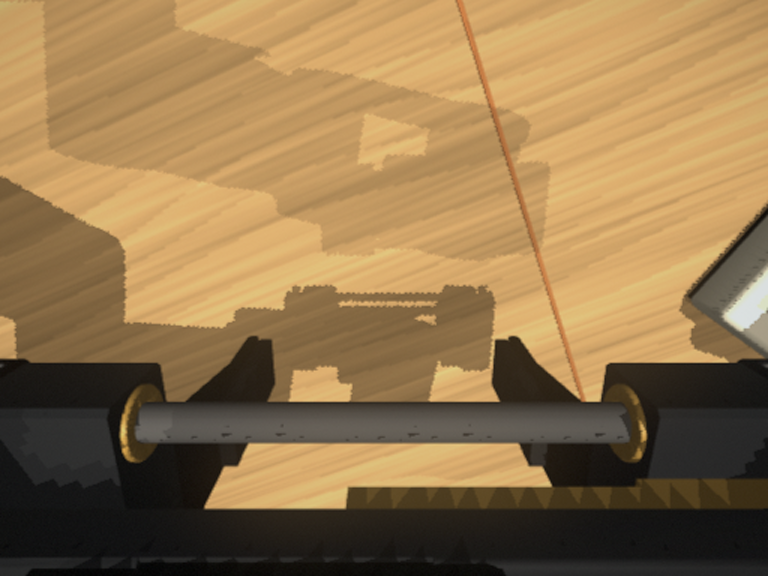

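The scene view shows the jig at about (465,215), with its stop at the far upper right, and the cover at (376,325) with its red dot upper left. The dish is at (287,267), the bottle at (480,372) and the slide box at (274,478). The wrist view shows only table. Next I'll enlarge the jig and cover.

Run:
```python
from h import *
save(cv2.imread('pics/raw_scene0.png'),'sc',(230,92,360,242),4)
```

```text
(no output)
```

View pics/sc.png

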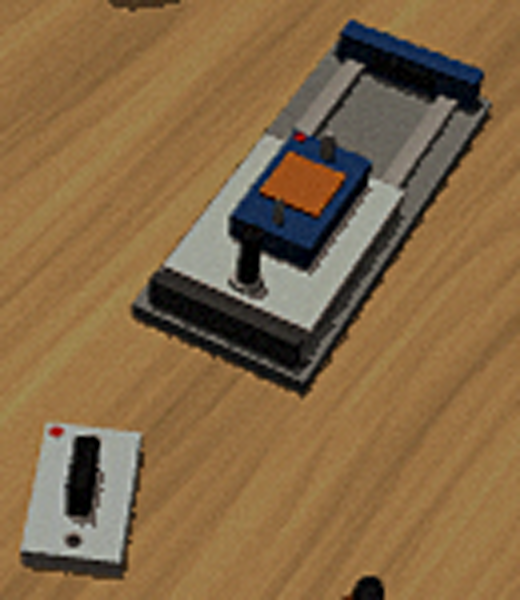

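The crop (4x, offset (230,92)) shows the handle top at (252,234), dowel tops at (328,138) and (280,202), and the mould's red dot at (299,137). The cover has its red dot at (56,432), small hole at (73,540), and top corners at (49,424), (146,434), (124,558) and (22,553).

Run:
```python
from h import *
m=imaging.camera_model('scene')
P=dict(handle=(252,234,84),db=(328,138,78),ds=(280,202,78),mdot=(299,137,58),stopL=(352,22,42),stopR=(484,72,42),cA=(276,138,36),cB=(402,190,36),cC=(312,328,36),cD=(165,268,36),dot=(56,432,16),hs=(73,540,16),c1=(49,424,16),c2=(146,434,16),c3=(124,558,16),c4=(22,553,16))
W={k:ray(m,u/4+230,v/4+92,z/1e3) for k,(u,v,z) in P.items()}
for k,w in W.items(): print(k,np.round(w[:2]*1e3,1))
for k,(u,v,z) in dict(bottle=(481,360,75),petri=(287,262,16),box=(274,475,33)).items(): print(k,ray(m,u/1.5,v/1.5,z/1e3)*1e3)
print('slide dir',[np.degrees(np.arctan2(*(W[a]-W[b])[1::-1])) for a,b in(('db','ds'),('cA','cD'),('cB','cC'))])
print('cover y dir',[np.degrees(np.arctan2(*(W[a]-W[b])[1::-1])) for a,b in(('c1','c4'),('c2','c3'),('dot','hs'))])
print('cover c',np.mean([W[k] for k in('c1','c2','c3','c4')],0))
s=bot.read_state();print(s['position'],s['force'],s['time_s'])
```

```text
handle [543.3 -29.7]
db [531.4  78.7]
ds [538.9   9.6]
mdot [505.6  86.1]
stopL [461.4 227.9]
stopR [566.9 240.5]
cA [482.4  95.7]
cB [579.4 106.7]
cC [597.8 -34.9]
cD [492.7 -51.2]
dot [ 509.6 -188.6]
hs [ 567.2 -244.8]
c1 [ 502.3 -186.4]
c2 [ 555.1 -155.5]
c3 [ 598.8 -236.3]
c4 [ 548.8 -270.3]
bottle [ 736.33099728 -204.2569909    75.        ]
petri [ 349.95245831 -208.31911948   16.        ]
box [ 600.64736538 -501.59986421   33.        ]
slide dir [np.float64(96.19927300359691), np.float64(94.03287053533785), np.float64(97.39199231078553)]
cover y dir [np.float64(119.00159044055866), np.float64(118.41456143101199), np.float64(135.67391352457938)]
cover c [ 0.55126909 -0.21213791  0.016     ]
[0.23369969 0.57907193 0.22179728] [ 0.3651426  -0.3014535   0.57463763] 0.15
```

Request:
drive_tool:
  deltas: "0 313 -639 -60 -1.08;0 313 -639 -60 -1.08;0 313 -639 -60 -1.08;0 313 -639 -60 -1.08;0 313 -639 -60 -1.08;0 313 -639 -60 -1.08;0 313 -639 -60 -1.08;0 313 -639 -60 -1.08;0 313 -639 -60 -1.08;0 313 -639 -60 -1.08;0 313 -639 -60 -1.08;0 313 -639 -60 -1.08"

```text
time_s: 1.35
position: [0.4975, 0.0406, 0.1719]
tcp_rot: [[-0.106, 0.994, -0.0], [0.994, 0.106, 0.0], [0.0, -0.0, -1.0]]
force: [1.1, 0.6, -0.3]
opening: 0.029
grasp_force: 0.0
```

Request:
drive_tool:
  deltas: "0 50 -108 -5 0;0 50 -108 -5 0;0 50 -108 -5 0;0 50 -108 -5 0;0 50 -108 -5 0"

```text
time_s: 1.85
position: [0.5458, -0.0645, 0.1667]
tcp_rot: [[-0.106, 0.994, -0.002], [0.994, 0.106, 0.001], [0.002, -0.002, -1.0]]
force: [-1.1, 0.8, -0.6]
opening: 0.003
grasp_force: 0.0
```

Run:
```python
from h import *
print(bot.read_state()['position']*1 if 0 else bot.read_state()['position'])
m=snap('wrist','w1',s=1.5)
print([np.round(proj(m,p),0)*1.5 for p in([.5433,-.0297,.084],[.5314,.0787,.078],[.5389,.0096,.078])], np.round(m['T'],3).tolist())
```

```text
[ 0.54578905 -0.06453862  0.16665146]
[array([384., 234.]), array([384.,  12.]), array([384., 159.])] [[0.994, 0.102, 0.03, 0.538], [0.107, -0.95, -0.295, 0.017], [-0.002, 0.296, -0.955, 0.329], [0.0, 0.0, 0.0, 1.0]]
```

View pics/w1.png

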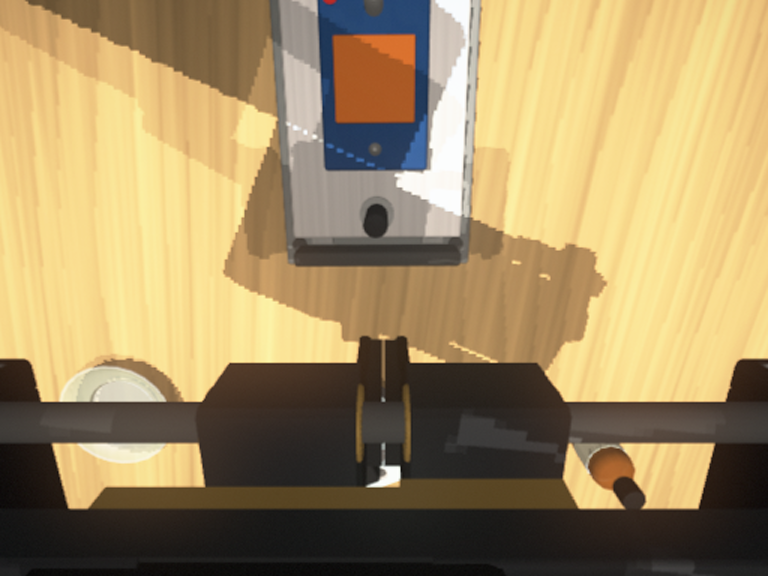

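The wrist view confirms the slide runs straight up the image. The handle top is at (376,222), dowels are at (375,6) and (375,148), and the dish and bottle are well clear. Now I'll lower behind the handle and push.

Request:
drive_tool:
  deltas: "0 -2 0 -50 0;0 -2 0 -105 0;0 -2 0 -105 0;0 -4 15 -105 0;0 -5 30 -105 0;0 -7 50 -105 0;0 -9 70 -105 0;0 -11 90 -105 0;0 -13 110 -105 0;0 -15 125 -105 0;0 -16 135 -105 0;0 -16 135 -105 0"

```text
time_s: 3.1
position: [0.5313, 0.0711, 0.0645]
tcp_rot: [[-0.11, 0.994, 0.003], [0.994, 0.11, -0.001], [-0.001, 0.003, -1.0]]
force: [-1.7, -1.4, 1.1]
opening: 0.006
grasp_force: 0.7
```

Request:
drive_tool:
  deltas: "0 0 4 0 0;0 -1 7 0 0;0 -1 10 0 0;0 -1 12 0 0;0 -1 12 0 0"

```text
time_s: 3.6
position: [0.5314, 0.0722, 0.0645]
tcp_rot: [[-0.117, 0.993, 0.002], [0.993, 0.117, -0.016], [-0.016, 0.0, -1.0]]
force: [-4.2, -39.6, 5.6]
opening: 0.007
grasp_force: 19.5
```

Request:
drive_tool:
  deltas: "0 1 -8 0 0;0 3 -25 0 0;0 3 -25 50 0;0 3 -25 100 0;0 0 0 100 0;0 0 0 100 0;0 0 0 100 0;0 0 0 100 0"

```text
time_s: 4.4
position: [0.5298, 0.0817, 0.1621]
tcp_rot: [[-0.107, 0.994, -0.0], [0.994, 0.107, 0.0], [0.0, -0.0, -1.0]]
force: [0.3, 0.1, 0.9]
opening: 0.005
grasp_force: 0.0
```

Run:
```python
from h import *
import pickle
s=bot.read_state(); print(s['position'],s['force'],s['qvel'])
m=snap('wrist','w2',(128,0,384,256),2.3)
pickle.dump(m,open('m2.pkl','wb'))
```

```text
[0.52975869 0.08168959 0.16205375] [0.32992434 0.11982159 0.88638458] [-0.46607785  0.77787545  0.13560104 -0.17610194 -0.04637508  0.10318385]
```

View pics/w2.png

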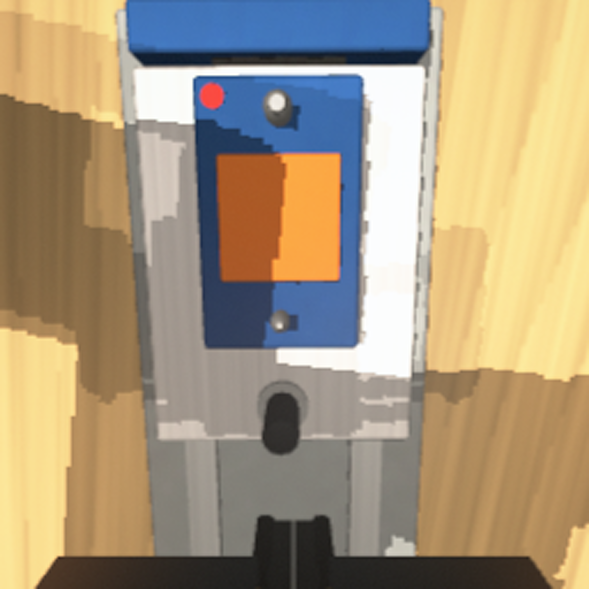

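The wrist view (2.3x, offset (128,0)) shows the carriage home against the stop. The dowel tops are at (277,102) and (280,321), pad corners at (218,154) to (341,281), and mould corners at (194,76), (363,76), (358,347) and (206,348).

Run:
```python
from h import *
import pickle
m=pickle.load(open('m2.pkl','rb'))
g=lambda u,v,z:ray(m,(u+.5)/2.3+127.5,(v+.5)/2.3-.5,z/1e3)*1e3
a=lambda d:np.degrees(np.arctan2(d[1],d[0]))
db,ds=g(277,102,78),g(280,321,78)
pad=[g(*p,62) for p in((218,154),(339,154),(341,281),(220,281))]
mo=[g(*p,58) for p in((194,76),(363,76),(358,347),(206,348))]
print(db,ds,np.hypot(*(db-ds)[:2]),a(db-ds),(db+ds)/2)
for q in(pad,mo): print(np.mean(q,0),a(q[0]-q[3]),a(q[1]-q[2]),a(q[1]-q[0])+90,a(q[2]-q[3])+90, np.hypot(*(q[0]-q[3])[:2]),np.hypot(*(q[1]-q[0])[:2]))
print('handle',g(281,435,84))
```

```text
[512.51425498 199.50899517  78.        ] [520.66123758 129.45022246  78.        ] 70.53087947664248 96.63300980577614 [516.58774628 164.47960882  78.        ]
[516.70707112 163.6559313   62.        ] 95.29210374788366 98.26470270971456 96.16552672516322 96.16192272572307 43.712091602936766 42.56484704693497
[516.9341126  163.65446327  58.        ] 96.53672368574061 96.71051585021142 96.16756487544468 96.53923277908493 94.8371339311506 58.53617594112014
handle [525.23608672  89.35109129  84.        ]
```

Request:
drive_tool:
  deltas: "60 62 -369 0 0.392;60 62 -369 0 0.392;60 62 -369 0 0.392;60 62 -369 0 0.392;60 62 -369 0 0.392;60 62 -369 0 0.392;60 62 -369 0 0.392;60 62 -369 0 0.392;60 62 -369 0 0.392;60 62 -369 0 0.392;60 62 -369 0 0.392;60 62 -369 0 0.392"

```text
time_s: 5.65
position: [0.5916, -0.2857, 0.1618]
tcp_rot: [[-0.48, 0.877, -0.001], [0.877, 0.48, 0.001], [0.002, -0.0, -1.0]]
force: [0.1, 0.6, 0.5]
opening: 0.689
grasp_force: 0.0
```

Run:
```python
from h import *
import pickle
s=bot.read_state(); print(s['position'],s['force'],s['qvel'])
m=snap('wrist','w3',(128,0,384,256),2.3)
pickle.dump(m,open('m3.pkl','wb'))
```

```text
[ 0.59161568 -0.28569447  0.16179091] [0.10932934 0.57960263 0.52342912] [ 0.30993822 -0.15187348 -0.36187415 -0.2620319  -0.11043415 -0.04476059]
```

View pics/w3.png

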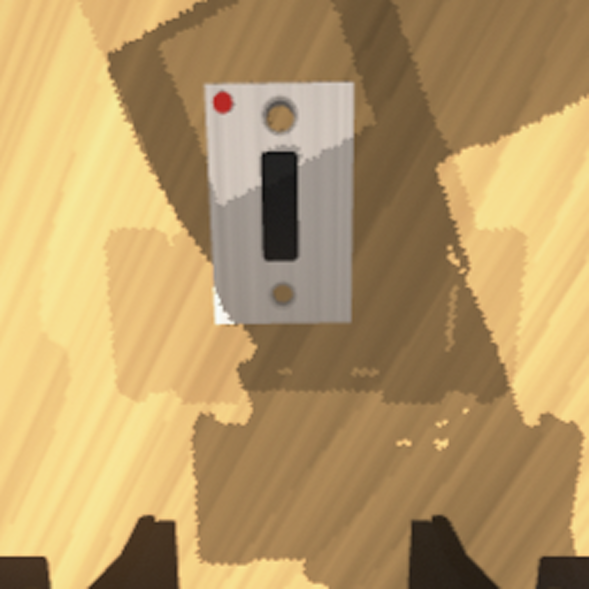

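The cover is fully visible in this view. Its corners are at (205,84), (354,82), (351,323) and (215,325). The big hole is at (279,116) and the small one at (283,294). The rib top spans x 262–298 and y 152–260.

Run:
```python
from h import *
import pickle
m=pickle.load(open('m3.pkl','rb'))
g=lambda u,v,z:ray(m,(u+.5)/2.3+127.5,(v+.5)/2.3-.5,z/1e3)*1e3
a=lambda d:np.degrees(np.arctan2(d[1],d[0]))
q=[g(*p,16) for p in((205,84),(354,82),(351,323),(215,325))]
print(np.mean(q,0),a(q[0]-q[3]),a(q[1]-q[2]),a(q[1]-q[0])+90,a(q[2]-q[3])+90, np.hypot(*(q[0]-q[3])[:2]),np.hypot(*(q[1]-q[0])[:2]))
b,s=g(279,116,16),g(283,294,16);print((b+s)/2,a(b-s),np.hypot(*(b-s)[:2]))
r=[g(*p,46) for p in((263,153),(297,153),(298,260),(263,260))]
print(np.mean(r,0),a(r[0]-r[3]),a(r[1]-r[2]))
c=np.mean(q,0)[:2];print('delta',c-np.array([591.6,-285.7]))
```

```text
[ 545.96709678 -211.53811581   16.        ] 119.17533903046532 119.40230172897049 119.3918654257279 119.5395341515365 96.56779510183475 59.89148263788792
[ 545.65743903 -211.17266872   16.        ] 119.76309520117576 71.2841360770056
[ 546.00139928 -211.41647966   46.        ] 117.96468554359562 119.37350071537972
delta [-45.63290322  74.16188419]
```

Request:
drive_tool:
  deltas: "50 -45.6 74.3 -20 0.012;50 -45.6 74.3 -50 0.012;50 -45.6 74.3 -90 0.012;50 -45.6 74.3 -120 0.012;50 -45.6 74.3 -135 0.012;50 -45.6 74.3 -141 0.012;50 -45.6 74.3 -141 0.012"

```text
time_s: 6.4
position: [0.5468, -0.2131, 0.0211]
tcp_rot: [[-0.489, 0.872, 0.0], [0.872, 0.489, -0.0], [-0.0, 0.0, -1.0]]
force: [0.4, 0.3, -0.7]
opening: 0.577
grasp_force: 0.0
```

Request:
drive_tool:
  deltas: "0 0 0 0 0;0 0 0 0 0;0 0 0 0 0;0 0 0 0 0;0 0 0 0 0;0 0 0 0 0"

```text
time_s: 7.0
position: [0.5464, -0.2132, 0.0214]
tcp_rot: [[-0.489, 0.872, 0.0], [0.872, 0.489, -0.0], [-0.0, 0.0, -1.0]]
force: [-0.8, 0.3, 2.2]
opening: 0.156
grasp_force: 30.0
```

Request:
drive_tool:
  deltas: "0 0 0 30 0;0 0 0 70 0;0 0 0 110 -0.05;0 -3 35 115 -0.1;0 -6 75 115 -0.15;0 -9 115 115 -0.2;0 -12 155 115 -0.25;0 -15 195 115 -0.3;0 -18 235 115 -0.35;0 -21 275 115 -0.401;0 -24 315 115 -0.401;0 -27 345 115 -0.401"

```text
time_s: 8.2
position: [0.5182, 0.1342, 0.1357]
tcp_rot: [[-0.111, 0.994, -0.002], [0.994, 0.111, 0.0], [0.001, -0.001, -1.0]]
force: [-0.1, 0.4, -2.7]
opening: 0.156
grasp_force: 30.0
```

Request:
drive_tool:
  deltas: "0 -1.5 18 -10 0;0 -2.4 30.4 -20 0;0 -2.4 30.4 -26 0;0 -2.4 30.4 -26 0;0 -2.4 30.4 -26 0"

```text
time_s: 8.7
position: [0.5171, 0.1612, 0.1098]
tcp_rot: [[-0.109, 0.994, -0.001], [0.994, 0.109, -0.0], [-0.0, -0.001, -1.0]]
force: [0.8, -0.2, -2.4]
opening: 0.159
grasp_force: 30.0
```

Run:
```python
from h import *
import pickle
s=bot.read_state(); print(s['position'],s['force'],s['tcp_rot'])
ms=snap('scene','s4'); mi=snap('side','d4'); mw=snap('wrist','w4')
pickle.dump((ms,mi,mw),open('m4.pkl','wb'))
o=[]
for m,n in((ms,'s4'),(mi,'d4')):
    u,v=map(int,proj(m,[.517,.164,.08])); print(n,u,v)
    im=cv2.imread(f'pics/raw_{n}.png')[v-50:v+50,u-48:u+48]; print(u-48,v-50)
    o.append(cv2.resize(im,None,fx=4,fy=4,interpolation=cv2.INTER_CUBIC))
cv2.imwrite('pics/c4.png',np.hstack(o))
```

```text
[0.51708753 0.16123404 0.10980683] [ 0.83654566 -0.2270889  -2.3934305 ] [[-1.08597542e-01  9.94085509e-01 -7.58439761e-04]
 [ 9.94085749e-01  1.08597266e-01 -3.97185648e-04]
 [-3.12472013e-04 -7.97087543e-04 -9.99999634e-01]]
s4 324 106
276 56
d4 218 99
170 49
```

View pics/c4.png

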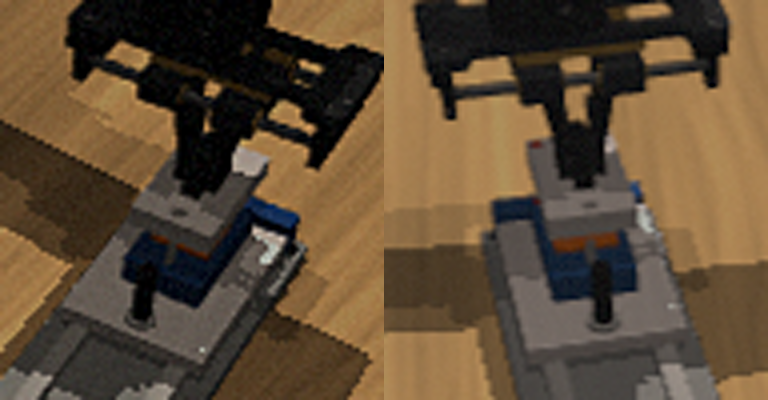

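Both views show the cover held level and square above the lower half, with the carriage still at its stop. I'll lower onto the dowels in small steps and watch the force.

Request:
drive_tool:
  deltas: "0 0 1 -5 0;0 0 1 -9 0;0 0 1 -12 0;0 0 1 -15 0;0 0 1 -17 0;0 0 1 -17 0"

```text
time_s: 9.45
position: [0.5165, 0.1627, 0.0927]
tcp_rot: [[-0.11, 0.994, -0.001], [0.994, 0.11, -0.001], [-0.001, -0.001, -1.0]]
force: [0.1, -2.9, -3.7]
opening: 0.16
grasp_force: 30.0
```

Request:
drive_tool:
  deltas: "0 0 -0.5 -3 0;0 0 -0.5 -6 0;0 0 -0.5 -9 0;0 0 -0.5 -9 0;0 0 -0.5 -9 0"

```text
time_s: 9.95
position: [0.5165, 0.1625, 0.0836]
tcp_rot: [[-0.11, 0.994, -0.001], [0.994, 0.11, -0.001], [-0.0, -0.001, -1.0]]
force: [-1.2, -4.6, -4.0]
opening: 0.158
grasp_force: 30.0
```

Request:
drive_tool:
  deltas: "0 0 0 -2 0;0 0 0 -4 0;0 0 0 -6 0;0 0 0 -6 0;0 0 0 -6 0"

```text
time_s: 10.45
position: [0.5165, 0.1624, 0.0794]
tcp_rot: [[-0.11, 0.994, -0.001], [0.994, 0.11, -0.001], [-0.001, -0.001, -1.0]]
force: [-4.2, -5.9, 8.4]
opening: 0.157
grasp_force: 30.0
```

Request:
drive_tool:
  deltas: "0 0.3 0 -1.5 0;0 0.5 0 -3 0;0 0.5 0 -3 0;0 0.5 0 -3 0;0 0.5 0 -3 0"

```text
time_s: 10.95
position: [0.5166, 0.1624, 0.0793]
tcp_rot: [[-0.111, 0.994, -0.0], [0.994, 0.111, -0.001], [-0.001, -0.0, -1.0]]
force: [-9.0, -7.0, 29.6]
opening: 0.159
grasp_force: 30.0
```

Run:
```python
from h import *
s=bot.read_state(); print(s['position'],s['force'])
o=[]
for n in('scene','side'):
    m=snap(n,n+'5'); u,v=map(int,proj(m,[.517,.164,.07]))
    im=cv2.imread(f'pics/raw_{n}5.png')[v-40:v+50,u-40:u+40]
    o.append(cv2.resize(im,None,fx=5,fy=5,interpolation=cv2.INTER_CUBIC))
cv2.imwrite('pics/c5.png',np.hstack(o))
```

```text
[0.51655346 0.16243214 0.07930549] [-9.00533717 -6.96651402 29.59427521]
```

View pics/c5.png

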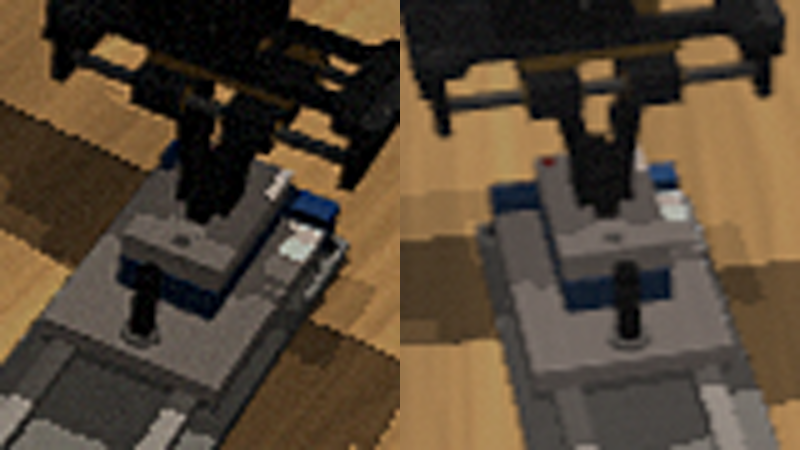

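Both views show the cover seated flush on the blue half, with no orange visible and the carriage home. I'll ease the push slightly and hand in.

Request:
drive_tool:
  deltas: "0 -0.5 0 0.7 0;0 -0.5 0 0.7 0;0 -0.5 0 0.7 0;0 -0.5 0 0.7 0"

```text
time_s: 11.45
position: [0.5166, 0.1624, 0.0793]
tcp_rot: [[-0.111, 0.994, 0.0], [0.994, 0.111, -0.001], [-0.001, 0.0, -1.0]]
force: [-8.1, -6.0, 24.2]
opening: 0.16
grasp_force: 30.0
```

```bash
python3 -c "
from rig import bot
print(bot.hand_in())"
```

```text
the job is handed in; nothing more can be done
None
```

I handed the job in at about 11.5 s with the carriage home against its stop and the cover on both dowels. The mould is held shut flush with about 24 N of push, and the arm never went near the bottle, dish or slide box; the hand-in returned no verdict.

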